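# Weight down four freshly lined card boxes

### The job

The linings of the four white card boxes have just been glued: press each one by setting the steel weight of the matching shape and size (oblong, large square, round, small square) into its box, lying flat on the lining. Set every weight down gently rather than dropping it, leave the boxes standing where they are, and do not disturb the glue bottle or the brush jar.

Things in the scene. Friction and masses are not known exactly. Their poses are not given: they have to be found in the camera images.
- oblong_weight: Flat steel pressing weight: an oblong slab 96 mm (x) by 46 mm (y), 12 mm thick, with a light-wood bar handle, 44 mm long along x, 20 mm wide along y upright on the middle of its top, from 12 to 62 mm above the underside. About 0.3 to 0.55 kg. Origin: centre of its underside; z up through the handle, x along the long side and the handle.
- square_weight: Flat steel pressing weight: the larger square slab, 66 by 66 mm, 12 mm thick, with a light-wood bar handle, 44 mm long along x, 20 mm wide along y upright on the middle of its top, from 12 to 62 mm above the underside. About 0.3 to 0.55 kg. Origin: centre of its underside; z up through the handle, x and y along the sides, x along the handle.
- round_weight: Flat steel pressing weight: a round slab 72 mm in diameter, 12 mm thick, with a round light-wood knob 26 mm in diameter upright on the middle of its top, from 12 to 62 mm above the underside. About 0.3 to 0.55 kg. Origin: centre of its underside; z up through the handle.
- small_weight: Flat steel pressing weight: the smaller square slab, 44 by 44 mm, 12 mm thick, with a light-wood bar handle, 34 mm long along x, 20 mm wide along y upright on the middle of its top, from 12 to 62 mm above the underside. About 0.15 to 0.3 kg. Origin: centre of its underside; z up through the handle, x and y along the sides, x along the handle.
- oblong_box: Loose open white card box with a pale yellow lining, no lid, 0.12 kg: inside 112 mm (x) by 62 mm (y), 25 mm high overall, floor 3 mm and walls 3 mm thick. Origin: centre of its underside; z up, x along the long side. It takes the oblong weight with 8 mm to spare all round.
- square_box: Loose open white card box with a pale yellow lining, no lid, 0.12 kg: the larger square one, inside 82 by 82 mm, 25 mm high overall, floor 3 mm and walls 3 mm thick. Origin: centre of its underside; z up, x and y along the sides. It takes the larger square weight with 8 mm to spare all round.
- round_box: Loose open white card box with a pale yellow lining, no lid, 0.12 kg: round, inside diameter 88 mm, 25 mm high overall, floor 3 mm and walls 3 mm thick. Origin: centre of its underside; z up. It takes the round weight with 8 mm to spare all round.
- small_box: Loose open white card box with a pale yellow lining, no lid, 0.12 kg: the smaller square one, inside 60 by 60 mm, 25 mm high overall, floor 3 mm and walls 3 mm thick. Origin: centre of its underside; z up, x and y along the sides. It takes the smaller square weight with 8 mm to spare all round.
- glue_bottle: Pink glue bottle with a white cap standing on the table near the far side, 48 mm in diameter, 114 mm high. Origin: centre of its underside. To be left alone.
- brush_jar: White ceramic jar of brushes standing towards the far right, 80 mm in diameter, 90 mm high, about 195 mm to the tips of the brushes. Origin: centre of its underside. To be left alone.
Mind the look-alikes: they are no part of the job. Leave any black or purple look-alike of the small_box alone.

How it is judged (in metres and radians):
At the end, for the whole second after the job is handed in: Each weight lies in the box of its own shape and size, its centre within 15 mm of the box's centre, flat on the box's floor (underside less than 8 mm above the box's underside, tilt under 0.06 rad), the boxes level on the table, the weights released and everything at rest (horizontal distance between oblong_weight and oblong_box below 0.015 m and z of oblong_weight in the frame of oblong_box between -0.002 and 0.008 m and angle between each of oblong_weight, oblong_box, square_weight, square_box, round_weight, round_box, small_weight, small_box's own z axis and vertical below 0.06 rad and height (world z) of each of oblong_box, square_box, round_box, small_box below 0.006 m and linear speed of each of oblong_weight, oblong_box, square_weight, square_box, round_weight, round_box, small_weight, small_box below 0.02 m/s and horizontal distance between square_weight and square_box below 0.015 m and z of square_weight in the frame of square_box between -0.002 and 0.008 m and horizontal distance between round_weight and round_box below 0.015 m and z of round_weight in the frame of round_box between -0.002 and 0.008 m and horizontal distance between small_weight and small_box below 0.015 m and z of small_weight in the frame of small_box between -0.002 and 0.008 m); the robot touches nothing.
It fails at once if a box is shoved more than 40 mm from where it stood (distance of any of oblong_box, square_box, round_box, small_box from where it was at the start of the episode above 0.04 m).
It fails at once if a weight is dropped into its box (faster than 0.6 m/s just above the lining) ((linear speed of oblong_weight above 0.6 m/s and horizontal distance between oblong_weight and oblong_box below 0.02 m and z of oblong_weight in the frame of oblong_box below 0.045 m) or (linear speed of square_weight above 0.6 m/s and horizontal distance between square_weight and square_box below 0.02 m and z of square_weight in the frame of square_box below 0.045 m) or (linear speed of round_weight above 0.6 m/s and horizontal distance between round_weight and round_box below 0.02 m and z of round_weight in the frame of round_box below 0.045 m) or (linear speed of small_weight above 0.6 m/s and horizontal distance between small_weight and small_box below 0.02 m and z of small_weight in the frame of small_box below 0.045 m)).
It fails at once if the glue bottle or the brush jar is knocked over or moved more than 40 mm (distance of any of glue_bottle, brush_jar from where it was at the start of the episode above 0.04 m or angle between any of glue_bottle, brush_jar's own z axis and vertical above 0.35 rad).
It also fails if it takes over 128 s, if anything falls off the work surface, if the arm or the gripper's body presses on something with over 40 N, if the wrist force passes 120 N, or if a joint passes its speed limit or range.

### The arm

A 6-joint arm with a two-finger parallel gripper is mounted at the origin on the work surface. World frame = base frame: x ahead of the robot, y to its left, z up, the work surface at z = 0. Lengths are in mm, angles in rad, forces in N, time in s.
With the tool pointing down it reaches from about 350 to 875 mm from the base axis. Payload 4.2 kg.
Tool frame: the origin (TCP) lies midway between the tips of the shut fingers; the grasp point (between the pads) lies 19 mm behind it; z points along the fingers, y is the line along which they close (so a half turn about z gives the same grasp; the last joint's range is limited). The gripper opens to 85 mm and grips with 20 to 120 N. Pads are 22 mm wide; open, the fingers measure 114 mm over their backs; the gripper's body (76 mm by 85 mm) begins 54 mm behind the grasp point. The pads swing forward as they close: fully open they stand 13 mm farther back than shut.
Start: joints at [1.38, 0.385, 0.008, 0, -1.194, -0.259], TCP at [271.707, 562.827, 231.312] pointing down, gripper open.
Joint ranges: [-3.14, 3.14], [-1.21, 2.06], [-1.07, 1.41], [-3.16, 2.05], [-2.99, -0.16], [-3.1, 3.1]. Speed limits (rad/s): [2.79, 2.79, 3.14, 3.14, 3.14, 3.14].

### API

Orientations are given as a unit quaternion [x, y, z, w].
In Python, from bench import * gives the robot as it stands.
- The arm moves only by the tool drive_tool, never from a script. Its argument "plan" is a list that holds one entry, the list of rows, each a list of 5 numbers: the closure, from -1 (fully open) to 1 (shut), then the shift along the world's x, y, z in mm, then the turn about the world's z in degrees. A call has 1 to 20 rows; each row shifts and turns the commanded pose from where the row before left it; what a row does not reach is not made up. A row lasts 1/12 s, in which the tool goes at most 41.7 mm and 7.16 degrees, less where a joint would pass 70% of its speed; a pose out of reach is approached as far as the arm can. A call is refused whole if a number of a shift passes 41.7 or a number of a turn 7.16, either way. A call with a gripper value outside its range is refused whole. The fingers move at their own pace and stop on an object; the grip force is fixed at half the most. Time passes only in rows, so rows that do not move let the fingers close. It gives the time, the measured TCP pose, the force, the opening and the grip force at its end, in the units of the state.
- read_state(): the state, without advancing time (a new reading comes with each control period).
- get_image(name): name is "side" or "top" or "wrist"; returns (picture, depth): 420x560x3 uint8, red, green, blue; 420x560 float32, mm along the optical axis (not along the pixel's ray), 0 where there is no reading.
- camera_model(name): a dict with "fx", "fy", "cx", "cy" (pixels), "R" (3x3) and "t" (3): a world point X has camera coordinates R X + t; the wrist camera has in their place "mount" (4x4, takes a point from camera to tool coordinates, whose origin is the TCP and whose axes are the flange's). Camera axes: x right, y down, z forward; pixel columns grow to the right and rows downward; lengths in mm; the calibration is good to about 2 mm. A picture is of the moment at which its call begins: read the wrist's pose just before it. camera_model takes no time and is no camera call.
- job_done(): hands the job in; it is judged then, once.
The state is a dict: "clock": time; "joints": joint angles; "joint_vel": joint speeds; "joint_efforts": joint torques, N m; "position": TCP position; "ee_rot": TCP orientation; "contact_force": force on the tool from outside, world axes, zero at the start; "wrist_torque": the same for the moment, N m; "gripper_width": finger opening in mm; "grasp_force": force on a finger pad.
Only numpy, scipy, OpenCV 4.12 (cv2) and the standard library are available. Lean on these libraries where they do the work, as an engineer would, in place of code of your own. Each camera call takes 0.05 s, during which the arm holds its last target. There are 200 camera calls.

## Working session

There is one attempt and no reset: what is moved stays moved. The work goes in short steps, Python scripts to look and compute and a tool call to move; the robot and the scene stay as the last step left them, time stands still between calls to the robot, and variables do not carry over. Pictures are saved under pics/ and viewed, at most 14 in all, crops included, and the job is handed in when it is done.

Besides the shell and the picture viewer there is one more tool, called after "Call:" as name(argument=value, ...) on one line, values as JSON. drive_tool: Moves the arm, as the interface text tells. Its arguments: {"type":"object","properties":{"plan":{"type":"array"}},"required":["plan"]}

```bash
mkdir -p pics
cat > h.py <<'E'
from bench import *
import numpy as np, cv2
def world(name,uv,z=None,depth=None):
    m=camera_model(name);R=np.array(m["R"]);t=np.array(m["t"])
    C=-R.T@t; d=R.T@np.array([(uv[0]-m["cx"])/m["fx"],(uv[1]-m["cy"])/m["fy"],1])
    return C+d*(depth if depth else (z-C[2])/d[2])
E
python3 - <<'E'
from h import *
for n in("top","side"):
    p,d=get_image(n); cv2.imwrite(f"pics/{n}0.png",p[:,:,::-1]); np.save(f"{n}0.npy",d); np.save(f"{n}0c.npy",p)
    m=camera_model(n); R=np.array(m["R"]);print(n,m["fx"],-R.T@np.array(m["t"]),R.round(2).tolist())
s=read_state();print({k:np.round(v,3).tolist() for k,v in s.items()})
E
```

```text
top 395.45595378852124 [ 399.49766052  -23.2129527  1096.9053299 ] [[-0.02, -1.0, -0.03], [-1.0, 0.03, -0.06], [0.06, 0.03, -1.0]]
side 419.9925795036276 [-119.81495007 -705.02719195  548.67103717] [[0.75, -0.66, -0.01], [-0.33, -0.36, -0.87], [0.57, 0.66, -0.49]]
{'clock': 0.1, 'joints': [1.38, 0.385, 0.007, -0.0, -1.194, -0.259], 'joint_vel': [-0.003, -0.002, 0.003, 0.002, -0.0, 0.001], 'joint_efforts': [-0.001, -39.332, 18.893, 4.198, -0.003, 0.0], 'position': [271.494, 562.351, 230.321], 'ee_rot': [0.975, -0.223, -0.0, 0.001], 'contact_force': [0.653, 0.005, 0.246], 'wrist_torque': [-0.008, 0.011, -0.032], 'grasp_force': 0.0, 'gripper_width': 85.622}
```

View pics/top0.png

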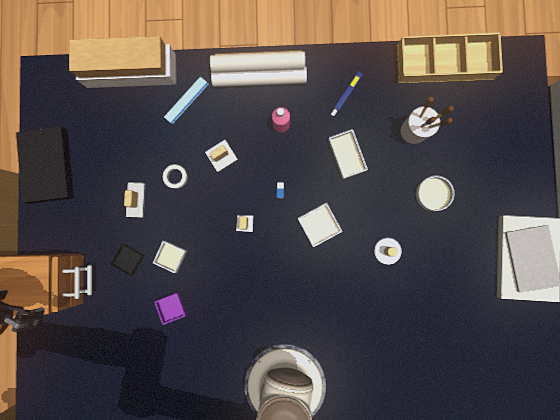

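View pics/side0.png

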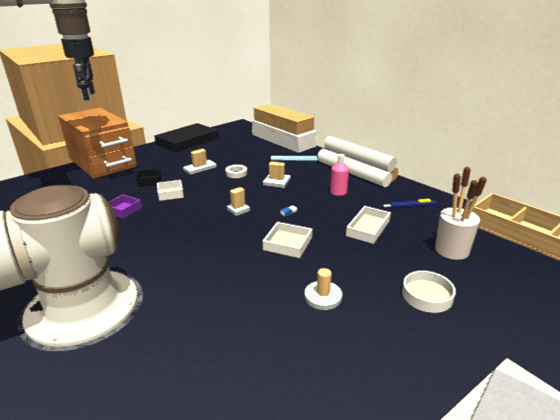

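The top view shows the weights: oblong at (135,200), large square (221,155), small square (244,223) and round (388,251). The white boxes are oblong (348,154), large square (320,225), round (435,193) and small (169,257). Possible mix-ups for small_box are the black one (127,260), the purple one (170,309) and the square_box (320,225). The tape ring at (175,176) could pass for the round weight. I choose (169,257), because it is white, small and square.

```bash
cat > meas.py <<'E'
from h import *
W={'oblong_w':(135,200),'square_w':(221,155),'small_w':(244,223),'round_w':(388,251)}
B={'oblong_b':(348,154),'square_b':(320,225),'small_b':(169,257),'round_b':(435,193)}
def cloud(name,d):
    m=camera_model(name);R=np.array(m["R"]);t=np.array(m["t"])
    v,u=np.indices(d.shape); P=np.stack([(u-m["cx"])/m["fx"]*d,(v-m["cy"])/m["fy"]*d,d],-1)
    return (P-t)@R
def rect(p):
    c,s,a=cv2.minAreaRect(p[:,:2].astype(np.float32))
    if s[0]<s[1]: s=s[::-1];a+=90
    return f"c {np.round(c,1)} size {np.round(s,1)} long-axis {((a+90)%180)-90:.1f}"
def run(p,d,names=None):
    X=cloud("top",d); hsv=cv2.cvtColor(p,cv2.COLOR_RGB2HSV)
    _,lab=cv2.connectedComponents((hsv[...,2]>120).astype(np.uint8))
    for k,uv in {**W,**B}.items():
        if names and k not in names: continue
        l=lab[uv[1],uv[0]]; M=(lab==l)&(d>0); z=X[...,2]
        print(k,"px",M.sum(),"z pct",np.percentile(z[M],[5,25,50,75,95]).round(1))
        if k[-1]=='w':
            print("   slab",rect(X[M&(z>4)&(z<20)]),"\n   knob",rect(X[M&(z>54)]), X[M&(z>54)].mean(0).round(1))
        else: 
            q=X[M&(z>18)]; print("   rim",rect(q)); q=X[M&(z<10)]; print("   floor",rect(q))
E
python3 - <<'E'
from meas import *
p,d=np.load("top0c.npy"),np.load("top0.npy"); run(p,d)
# ray cross-checks, black/purple/tape table heights
c=[cv2.resize(p[y-30:y+30,x-30:x+30],(260,260),interpolation=cv2.INTER_CUBIC) for x,y in [*W.values(),*B.values()]]
c=np.vstack([np.hstack(c[:3]),np.hstack([c[6],c[3],c[7]])]); cv2.imwrite("pics/crop.png",c[:,:,::-1])
E
```

```text
oblong_w px 176987 z pct [-4.8 -2.4 -0.9  0.8 30.8]
   slab c [426.4   9. ] size [1509.4 1035.9] long-axis -89.9 
   knob c [496.6 170.4] size [951.4 840.6] long-axis 68.6 [390.4 276.8 165.7]
square_w px 176987 z pct [-4.8 -2.4 -0.9  0.8 30.8]
   slab c [426.4   9. ] size [1509.4 1035.9] long-axis -89.9 
   knob c [496.6 170.4] size [951.4 840.6] long-axis 68.6 [390.4 276.8 165.7]
small_w px 255 z pct [ 0.5  9.7 13.1 59.7 62.6]
   slab c [443.2  98.4] size [43.  42.8] long-axis -5.8 
   knob c [442.2  99.4] size [31.7 19.4] long-axis -2.7 [442.5  98.2  60.6]
round_w px 546 z pct [ 1.8 10.1 11.5 13.7 61.7]
   slab c [ 358.7 -289.5] size [69.7 69.6] long-axis -20.3 
   knob c [ 358.4 -289.1] size [23.3 22.7] long-axis -1.9 [ 358.3 -289.2   60.9]
oblong_b px 1139 z pct [-1.   1.8  3.4  5.9 25.2]
   rim c [ 626.  -189.5] size [118.1  68.9] long-axis 17.8
   floor c [ 632.3 -195.7] size [125.5  72.5] long-axis 18.1
square_b px 1133 z pct [-1.3  1.2  3.   5.1 24.5]
   rim c [ 433.6 -106.9] size [88.1 87.8] long-axis -62.9
   floor c [ 435.6 -111.7] size [93.6 90.3] long-axis 26.9
small_b px 626 z pct [-0.6  1.6  3.5 15.6 25. ]
   rim c [356.7 307.1] size [68.2 66.3] long-axis 65.5
   floor c [359.5 309.8] size [74.5 64. ] long-axis 65.3
round_b px 948 z pct [-0.5  1.7  3.5  5.4 24.9]
   rim c [ 511.1 -421.6] size [92.9 91.5] long-axis 44.4
   floor c [ 513.7 -433.7] size [95.6 95.4] long-axis -40.3
```

View pics/crop.png

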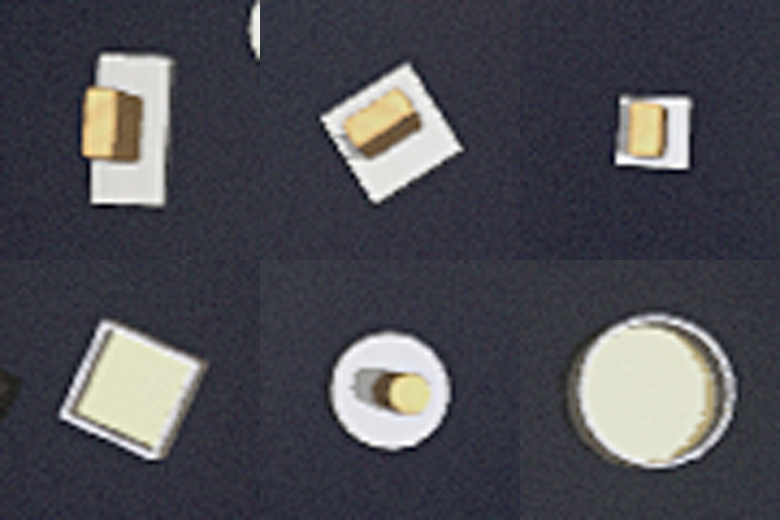

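The crop confirms the choice: the white small box (bottom left) has a yellow lining, and the weights each carry a wooden handle. The sizes fit to 2–4 mm. The seeds for the oblong and large square weights fell on dark pixels, so I redo those two with windows.

Run:
```python
from meas import *
p,d=np.load("top0c.npy"),np.load("top0.npy"); X=cloud("top",d);z=X[...,2];V=cv2.cvtColor(p,cv2.COLOR_RGB2HSV)[...,2]
for k in('oblong_w','square_w'):
    u,v=W[k]; M=np.zeros(d.shape,bool);M[v-22:v+23,u-17:u+18]=1; M&=d>0
    print(k,rect(X[M&(V>140)&(z>4)&(z<20)]),"| knob",rect(X[M&(z>54)&(z<70)]),X[M&(z>54)].mean(0).round(1))
```

```text
oblong_w c [517.4 403.6] size [94.5 47.2] long-axis -3.8 | knob c [516.6 403. ] size [43.7 22.3] long-axis -1.7 [516.5 403.2  59.8]
square_w c [634.3 160.8] size [67.1 65.2] long-axis 31.1 | knob c [633.3 160.3] size [42.9 20.4] long-axis -60.2 [633.2 160.   60.6]
```

Call:
drive_tool(plan=[[[-1, 30.7, -19.9, -8, 2.85], [-1, 30.7, -19.9, -8, 2.85], [-1, 30.7, -19.9, -8, 2.85], [-1, 30.7, -19.9, -8, 2.85], [-1, 30.7, -19.9, -8, 2.85], [-1, 30.7, -19.9, -8, 2.85], [-1, 30.7, -19.9, -8, 2.85], [-1, 30.7, -19.9, -8, 2.85], [-1, 0, 0, 0, 0], [-1, 0, 0, 0, 0], [-1, 0, 0, 0, 0]]])

```text
clock: 1.02
position: [517.1, 403.5, 166.9]
ee_rot: [1.0, -0.026, -0.0, 0.0]
contact_force: [0.1, -0.5, -0.2]
gripper_width: 85.1
grasp_force: 0.0
```

Call:
drive_tool(plan=[[[-1, 0, 0, -25, 0], [-1, 0, 0, -25, 0], [-1, 0, 0, -25, 0], [-1, 0, 0, -25, 0], [-1, 0, 0, -20, 0], [-1, 0, 0, -17, 0], [-1, 0, 0, 0, 0], [1, 0, 0, 0, 0], [1, 0, 0, 0, 0], [1, 0, 0, 0, 0], [1, 0, 0, 0, 0], [1, 0, 0, 0, 0], [1, 0, 0, 0, 0], [1, 0, 0, 0, 0], [1, 0, 0, 0, 0], [1, 0, 0, 0, 0], [1, 0, 0, 0, 0], [1, 0, 0, 0, 0]]])

```text
clock: 2.52
position: [517.9, 404.4, 31.5]
ee_rot: [1.0, -0.026, 0.001, -0.001]
contact_force: [-1.6, 1.0, 5.6]
gripper_width: 19.4
grasp_force: 60.9
```

Call:
drive_tool(plan=[[[1, 0, 0, 15, 0], [1, 0, 0, 30, 0], [1, 0, 0, 30, 0], [1, 0, 0, 30, 0], [1, 0, 0, 15, 0], [1, 0, 0, 0, 0], [1, 0, 0, 0, 0]]])

```text
clock: 3.1
position: [516.5, 403.0, 149.2]
ee_rot: [1.0, -0.026, -0.001, 0.0]
contact_force: [-0.1, -1.0, -4.2]
gripper_width: 19.5
grasp_force: 59.6
```

Call:
drive_tool(plan=[[[1, 3, -18, 0, 0.6], [1, 6.8, -37, 0, 1.4], [1, 6.8, -37, 0, 1.4], [1, 6.8, -37, 0, 1.4], [1, 6.8, -37, 0, 1.4], [1, 6.8, -37, 0, 1.4], [1, 6.8, -37, 0, 1.4], [1, 6.8, -37, 0, 1.4], [1, 6.8, -37, 0, 1.4], [1, 6.8, -37, 0, 1.4], [1, 6.8, -37, 0, 1.4], [1, 6.8, -37, 0, 1.4], [1, 6.8, -37, 0, 1.4], [1, 6.8, -37, 0, 1.4], [1, 6.8, -37, 0, 1.4], [1, 6.8, -37, 0, 0.6], [1, 4, -20, 0, 0], [1, 0, 0, 0, 0], [1, 0, 0, 0, 0], [1, 0, 0, 0, 0]]])

```text
clock: 4.77
position: [624.7, -188.9, 147.5]
ee_rot: [0.988, 0.155, -0.002, -0.001]
contact_force: [0.0, 0.2, -3.4]
gripper_width: 19.3
grasp_force: 59.8
```

Call:
drive_tool(plan=[[[1, 1, -0.5, -25, 0], [1, 0, 0, -25, 0], [1, 0, 0, -20, 0], [1, 0, 0, -12, 0], [1, 0, 0, -8, 0], [1, 0, 0, -8, 0], [1, 0, 0, -6, 0], [1, 0, 0, -4, 0], [1, 0, 0, -3, 0], [1, 0, 0, -2, 0], [1, 0, 0, -2, 0], [1, 0, 0, 0, 0], [1, 0, 0, 0, 0]]])

```text
clock: 5.85
position: [627.5, -190.0, 35.6]
ee_rot: [0.988, 0.155, 0.0, 0.0]
contact_force: [-0.3, -0.1, -2.7]
gripper_width: 19.2
grasp_force: 59.7
```

Call:
drive_tool(plan=[[[1, 0, 0, -0.8, 0], [1, 0, 0, -0.7, 0], [1, 0, 0, 0, 0], [1, 0, 0, 0, 0], [0.2, 0, 0, 0, 0], [0.2, 0, 0, 0, 0], [0.2, 0, 0, 0, 0], [0.2, 0, 0, 0, 0], [0.2, 0, 0, 0, 0], [0.2, 0, 0, 0, 0], [0.2, 0, 0, 0, 0]]])

```text
clock: 6.77
position: [627.3, -189.9, 33.8]
ee_rot: [0.988, 0.155, 0.0, 0.0]
contact_force: [0.2, -0.3, -0.7]
gripper_width: 34.3
grasp_force: 0.0
```

Call:
drive_tool(plan=[[[0.2, 0, 0, 20, 0], [0.2, 0, 0, 35, 0], [-1, 0, 0, 35, 0], [-1, 0, 0, 35, 0], [-1, 0.6, 31.8, 0, -7.05], [-1, 0.6, 31.8, 0, -7.05], [-1, 0.6, 31.8, 0, -7.05], [-1, 0.6, 31.8, 0, -7.05], [-1, 0.6, 31.8, 0, -7.05], [-1, 0.6, 31.8, 0, -7.05], [-1, 0.6, 31.8, 0, -7.05], [-1, 0.6, 31.8, 0, -7.05], [-1, 0.6, 31.8, 0, -7.05], [-1, 0.6, 31.8, 0, -7.05], [-1, 0.2, 32.2, 0, -7.05], [-1, 0, 0, 0, 0], [-1, 0, 0, 0, 0], [-1, 0, 0, 0, 0]]])

```text
clock: 8.27
position: [633.2, 160.2, 158.6]
ee_rot: [0.868, -0.497, -0.0, 0.0]
contact_force: [1.0, 0.4, -0.2]
gripper_width: 85.5
grasp_force: 0.0
```

Run:
```python
from meas import *
p,d=get_image("top"); cv2.imwrite("pics/t1.png",p[90:270,90:470,::-1].repeat(2,0).repeat(2,1))
X=cloud("top",d);z=X[...,2]; u,v=348,154; M=np.zeros(d.shape,bool);M[v-32:v+33,u-28:u+29]=1
print("rim",rect(X[M&(z>18)&(z<32)]),"knob",rect(X[M&(z>56)&(z<80)]),X[M&(z>56)&(z<80)].mean(0))
s=read_state();q=s["ee_rot"];print(s["position"],np.degrees(2*np.arctan2(q[1],q[0])))
```

```text
rim c [ 625.8 -189.6] size [118.5  69. ] long-axis 18.2 knob c [ 626.3 -191.4] size [43.5 21.1] long-axis 16.6 [ 625.70756124 -190.42450451   63.07601001]
[633.32893611 159.57063091 158.69953725] -59.707164233153726
```

View pics/t1.png

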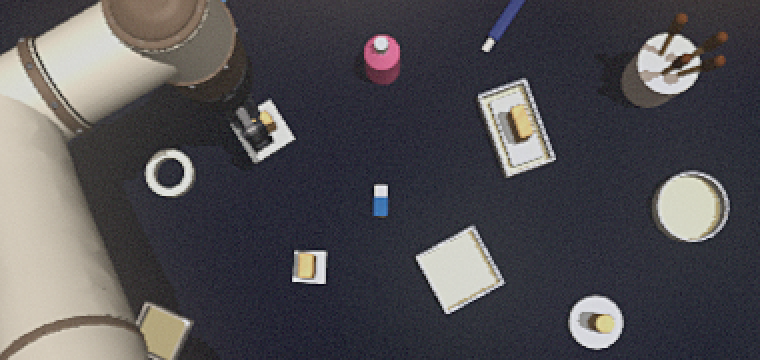

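The oblong weight (crop pixel 518,123) lies centred in its box, which hasn't moved, and the gripper is over the large square weight. I go down and grip it.

Call:
drive_tool(plan=[[[-1, 0, 0, -25, 0], [-1, 0, 0, -30, 0], [-1, 0, 0, -30, 0], [-1, 0, 0, -25, 0], [-1, 0, 0, -17.5, 0], [-1, 0, 0, 0, 0], [1, 0, 0, 0, 0], [1, 0, 0, 0, 0], [1, 0, 0, 0, 0], [1, 0, 0, 0, 0], [1, 0, 0, 0, 0], [1, 0, 0, 0, 0], [1, 0, 0, 0, 0], [1, 0, 0, 0, 0], [1, 0, 0, 0, 0], [1, 0, 0, 0, 0]]])

```text
clock: 9.65
position: [634.3, 160.7, 32.6]
ee_rot: [0.867, -0.498, 0.001, -0.001]
contact_force: [-0.1, -0.1, 6.3]
gripper_width: 18.9
grasp_force: 59.5
```

Call:
drive_tool(plan=[[[1, 0, 0, 15, 0], [1, 0, 0, 30, 0], [1, 0, 0, 30, 0], [1, 0, 0, 30, 0], [1, 0, 0, 15, 0], [1, 0, 0, 0, 0], [1, 0, 0, 0, 0]]])

```text
clock: 10.23
position: [632.6, 160.4, 150.3]
ee_rot: [0.867, -0.498, -0.001, 0.0]
contact_force: [-0.2, 0.2, -3.2]
gripper_width: 18.7
grasp_force: 59.5
```

Call:
drive_tool(plan=[[[1, -10, -13.5, 0, 0], [1, -20, -26.7, 0, -0.4], [1, -20, -26.7, 0, -0.4], [1, -20, -26.7, 0, -0.4], [1, -20, -26.7, 0, -0.4], [1, -20, -26.7, 0, -0.4], [1, -20, -26.7, 0, -0.4], [1, -20, -26.7, 0, -0.4], [1, -20, -26.7, 0, -0.4], [1, -20, -26.7, 0, 0], [1, -9.5, -13.4, 0, 0], [1, 0, 0, 0, 0], [1, 0, 0, 0, 0], [1, 0, 0, 0, 0]]])

```text
clock: 11.4
position: [433.4, -106.8, 150.0]
ee_rot: [0.853, -0.522, -0.001, 0.001]
contact_force: [0.1, -0.3, -5.1]
gripper_width: 18.9
grasp_force: 59.6
```

Call:
drive_tool(plan=[[[1, 0, 0, -25, 0], [1, 0, 0, -25, 0], [1, 0, 0, -20, 0], [1, 0, 0, -12, 0], [1, 0, 0, -8, 0], [1, 0, 0, -8, 0], [1, 0, 0, -6, 0], [1, 0, 0, -4, 0], [1, 0, 0, -3, 0], [1, 0, 0, -2, 0], [1, 0, 0, -2, 0], [1, 0, 0, 0, 0], [1, 0, 0, 0, 0]]])

```text
clock: 12.48
position: [434.2, -106.9, 36.6]
ee_rot: [0.853, -0.522, 0.0, -0.0]
contact_force: [0.8, 0.1, -3.5]
gripper_width: 19.2
grasp_force: 59.6
```

Now lower it the last bit and release, then lift.

Call:
drive_tool(plan=[[[1, 0, 0, -0.8, 0], [1, 0, 0, -0.7, 0], [1, 0, 0, 0, 0], [1, 0, 0, 0, 0], [0.2, 0, 0, 0, 0], [0.2, 0, 0, 0, 0], [0.2, 0, 0, 0, 0], [0.2, 0, 0, 0, 0], [0.2, 0, 0, 0, 0], [0.2, 0, 0, 0, 0], [0.2, 0, 0, 0, 0]]])

```text
clock: 13.4
position: [434.0, -106.9, 34.8]
ee_rot: [0.853, -0.522, -0.0, 0.0]
contact_force: [-0.2, 0.6, 0.4]
gripper_width: 34.1
grasp_force: 0.0
```

Call:
drive_tool(plan=[[[0.2, 0, 0, 20, 0], [0.2, 0, 0, 35, 0], [-1, 0, 0, 35, 0], [-1, 0, 0, 35, 0], [-1, 0, 0, 0, 0], [-1, 0, 0, 0, 0]]])

```text
clock: 13.9
position: [435.2, -106.7, 161.8]
ee_rot: [0.853, -0.522, 0.002, -0.002]
contact_force: [-0.8, 0.0, -1.4]
gripper_width: 80.6
grasp_force: 0.0
```

Call:
drive_tool(plan=[[[-1, -12.5, -30.4, 0, 0], [-1, -12.5, -30.4, 0, 0], [-1, -12.5, -30.4, 0, 0], [-1, -12.5, -30.4, 0, 0], [-1, -12.5, -30.4, 0, 0], [-1, -13, -30.4, 0, 0], [-1, 0, 0, 0, 0], [-1, 0, 0, 0, 0], [-1, 0, 0, 0, 0]]])

```text
clock: 14.65
position: [357.7, -288.9, 158.6]
ee_rot: [0.853, -0.522, -0.001, 0.0]
contact_force: [0.6, 0.2, -0.4]
gripper_width: 85.5
grasp_force: 0.0
```

Call:
drive_tool(plan=[[[-1, 0, 0, -25, 0], [-1, 0, 0, -30, 0], [-1, 0, 0, -30, 0], [-1, 0, 0, -25, 0], [-1, 0, 0, -18.5, 0], [-1, 0, 0, 0, 0], [1, 0, 0, 0, 0], [1, 0, 0, 0, 0], [1, 0, 0, 0, 0], [1, 0, 0, 0, 0], [1, 0, 0, 0, 0], [1, 0, 0, 0, 0], [1, 0, 0, 0, 0], [1, 0, 0, 0, 0], [1, 0, 0, 0, 0], [1, 0, 0, 0, 0]]])

```text
clock: 15.98
position: [359.0, -289.5, 32.6]
ee_rot: [0.853, -0.522, 0.001, -0.0]
contact_force: [-0.8, 0.8, 7.1]
gripper_width: 24.3
grasp_force: 58.6
```

Call:
drive_tool(plan=[[[1, 0, 0, 15, 0], [1, 0, 0, 30, 0], [1, 0, 0, 30, 0], [1, 0, 0, 30, 0], [1, 0, 0, 15, 0], [1, 0, 0, 0, 0], [1, 0, 0, 0, 0]]])

```text
clock: 16.57
position: [357.8, -288.8, 151.1]
ee_rot: [0.853, -0.522, 0.0, -0.001]
contact_force: [-0.4, -0.1, -6.2]
gripper_width: 24.2
grasp_force: 60.0
```

Run:
```python
from meas import *
p,d=get_image("top"); cv2.imwrite("pics/t2.png",p[90:270,90:470,::-1].repeat(2,0).repeat(2,1))
X=cloud("top",d);z=X[...,2]
for u,v in((320,225),(435,193)):
    M=np.zeros(d.shape,bool);M[v-26:v+27,u-26:u+27]=1
    a=X[M&(z>18)&(z<32)];b=X[M&(z>56)&(z<80)]
    print("rim",rect(a),"knob",rect(b) if len(b) else "")
print(read_state()["joints"])
```

```text
rim c [ 433.2 -106. ] size [87.9 86.5] long-axis 26.9 knob c [431.5 -91.8] size [25.2 13.5] long-axis -14.1
rim c [ 511.3 -421.4] size [93.4 92.3] long-axis 86.0 knob 
[-0.32478612  0.18779292 -0.49996518 -0.00164474 -0.88588271  0.79725396]
```

View pics/t2.png

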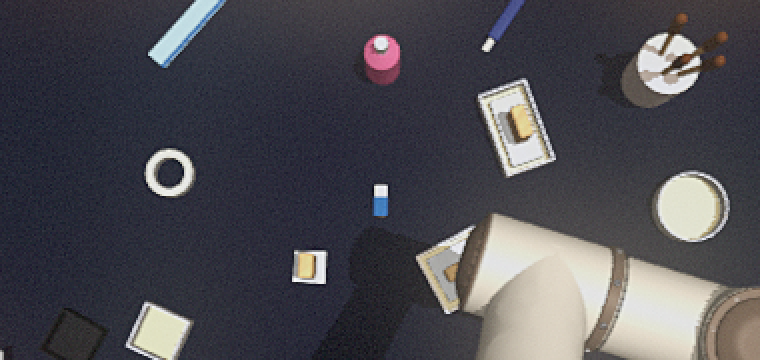

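The square box is partly hidden by the arm but holds its weight; the round weight is gripped. On to the round box at crop pixel (691,206).

Call:
drive_tool(plan=[[[1, 11, -9.5, 0, 0], [1, 21.8, -18.9, 0, 0], [1, 21.8, -18.9, 0, 0], [1, 21.8, -18.9, 0, 0], [1, 21.8, -18.9, 0, 0], [1, 21.8, -18.9, 0, 0], [1, 21.8, -18.9, 0, 0], [1, 10.5, -9.3, 0, 0], [1, 0, 0, 0, 0], [1, 0, 0, 0, 0], [1, 0, 0, 0, 0]]])

```text
clock: 17.53
position: [509.1, -420.4, 148.3]
ee_rot: [0.853, -0.522, -0.003, -0.0]
contact_force: [-0.3, -0.0, -4.5]
gripper_width: 24.3
grasp_force: 59.9
```

Call:
drive_tool(plan=[[[1, 0, 0, -25, 0], [1, 0, 0, -25, 0], [1, 0, 0, -20, 0], [1, 0, 0, -12, 0], [1, 0, 0, -8, 0], [1, 0, 0, -8, 0], [1, 0, 0, -6, 0], [1, 0, 0, -4, 0], [1, 0, 0, -3, 0], [1, 0, 0, -2, 0], [1, 0, 0, -2, 0], [1, 0, 0, 0, 0], [1, 0, 0, 0, 0]]])

```text
clock: 18.62
position: [510.9, -421.6, 36.6]
ee_rot: [0.853, -0.522, 0.0, 0.0]
contact_force: [-0.5, -0.4, -5.1]
gripper_width: 24.3
grasp_force: 60.0
```

Call:
drive_tool(plan=[[[1, 0, 0, -0.8, 0], [1, 0, 0, -0.7, 0], [1, 0, 0, 0, 0], [1, 0, 0, 0, 0], [0.1, 0, 0, 0, 0], [0.1, 0, 0, 0, 0], [0.1, 0, 0, 0, 0], [0.1, 0, 0, 0, 0], [0.1, 0, 0, 0, 0], [0.1, 0, 0, 0, 0], [0.1, 0, 0, 0, 0]]])

```text
clock: 19.53
position: [510.9, -421.5, 34.9]
ee_rot: [0.853, -0.522, 0.0, 0.0]
contact_force: [-0.2, -0.1, -0.4]
gripper_width: 38.5
grasp_force: 0.0
```

Call:
drive_tool(plan=[[[0.1, 0, 0, 20, 0], [0.1, 0, 0, 35, 0], [-1, 0, 0, 35, 0], [-1, 0, 0, 35, 0], [-1, 0, 0, 0, 0], [-1, 0, 0, 0, 0]]])

```text
clock: 20.03
position: [512.1, -422.1, 163.0]
ee_rot: [0.853, -0.522, 0.003, -0.0]
contact_force: [0.3, -0.2, -0.1]
gripper_width: 84.4
grasp_force: 0.0
```

Call:
drive_tool(plan=[[[-1, -4.9, 37.2, 0, 4.2], [-1, -4.9, 37.2, 0, 4.2], [-1, -4.9, 37.2, 0, 4.2], [-1, -4.9, 37.2, 0, 4.2], [-1, -4.9, 37.2, 0, 4.2], [-1, -4.9, 37.2, 0, 4.2], [-1, -4.9, 37.2, 0, 4.2], [-1, -4.9, 37.2, 0, 4.2], [-1, -4.9, 37.2, 0, 4.2], [-1, -4.9, 37.2, 0, 4.2], [-1, -4.9, 37.2, 0, 4.2], [-1, -4.9, 37.2, 0, 4.2], [-1, -4.9, 37.2, 0, 4.2], [-1, -4.3, 36.5, 0, 4], [-1, 0, 0, 0, 0], [-1, 0, 0, 0, 0], [-1, 0, 0, 0, 0]]])

```text
clock: 21.45
position: [442.0, 98.3, 158.8]
ee_rot: [0.999, -0.038, -0.001, 0.001]
contact_force: [-0.2, 1.1, -0.2]
gripper_width: 85.5
grasp_force: 0.0
```

Run:
```python
from meas import *
p,d=get_image("top"); cv2.imwrite("pics/t3.png",p[90:290,90:470,::-1].repeat(2,0).repeat(2,1))
X=cloud("top",d);z=X[...,2]
for u,v in((320,225),(435,193),(169,257)):
    M=np.zeros(d.shape,bool);M[v-26:v+27,u-26:u+27]=1
    a=X[M&(z>18)&(z<32)];b=X[M&(z>56)&(z<80)]
    print("rim",rect(a),"knob",rect(b) if len(b) else "",b.mean(0) if len(b) else "")
```

```text
rim c [ 433.6 -106.9] size [88.1 88. ] long-axis -63.0 knob c [ 434.5 -105.7] size [42.8 19.9] long-axis -65.0 [ 434.38918435 -105.92761193   63.37734478]
rim c [ 510.9 -420.5] size [92.  91.9] long-axis 23.1 knob c [ 511.1 -420.1] size [23.4 23.1] long-axis 53.3 [ 510.80108005 -419.22619956   63.361157  ]
rim c [0. 0.] size [0. 0.] long-axis 0.0 knob
```

View pics/t3.png

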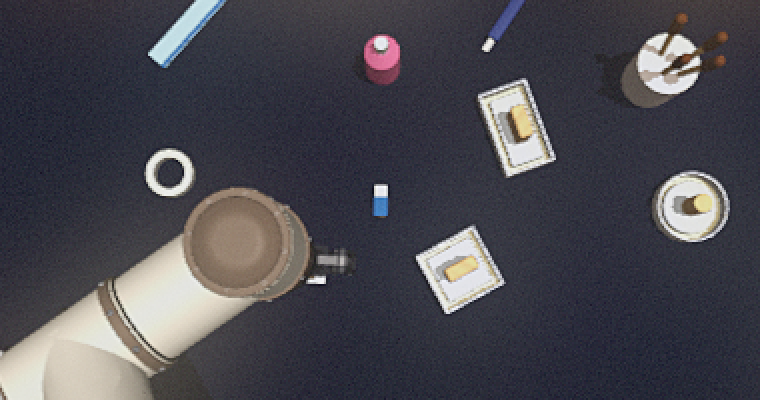

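Oblong, large square and round weights lie centred (within about 1 mm) in their boxes. Now the small weight.

Call:
drive_tool(plan=[[[-1, 0, 0, -25, 0], [-1, 0, 0, -30, 0], [-1, 0, 0, -30, 0], [-1, 0, 0, -25, 0], [-1, 0, 0, -18.5, 0], [-1, 0, 0, 0, 0], [1, 0, 0, 0, 0], [1, 0, 0, 0, 0], [1, 0, 0, 0, 0], [1, 0, 0, 0, 0], [1, 0, 0, 0, 0], [1, 0, 0, 0, 0], [1, 0, 0, 0, 0], [1, 0, 0, 0, 0], [1, 0, 0, 0, 0], [1, 0, 0, 0, 0]]])

```text
clock: 22.83
position: [443.4, 99.0, 32.3]
ee_rot: [0.999, -0.037, 0.001, -0.0]
contact_force: [-1.3, -0.8, 7.2]
gripper_width: 19.1
grasp_force: 59.8
```

Call:
drive_tool(plan=[[[1, 0, 0, 15, 0], [1, 0, 0, 30, 0], [1, 0, 0, 30, 0], [1, 0, 0, 30, 0], [1, 0, 0, 15, 0], [1, 0, 0, 0, 0], [1, 0, 0, 0, 0]]])

```text
clock: 23.42
position: [442.2, 98.6, 151.2]
ee_rot: [0.999, -0.038, -0.0, -0.001]
contact_force: [0.0, 0.4, -2.9]
gripper_width: 19.1
grasp_force: 59.4
```

Call:
drive_tool(plan=[[[1, -6, 14.5, 0, -2], [1, -12.3, 29.8, 0, -3], [1, -12.3, 29.8, 0, -3], [1, -12.3, 29.8, 0, -3], [1, -12.3, 29.8, 0, -3], [1, -12.3, 29.8, 0, -3], [1, -12.3, 29.8, 0, -3], [1, -6.3, 15.2, 0, 0], [1, 0, 0, 0, 0], [1, 0, 0, 0, 0], [1, 0, 0, 0, 0]]])

```text
clock: 24.33
position: [355.9, 305.7, 149.6]
ee_rot: [0.978, -0.211, -0.001, 0.002]
contact_force: [-0.3, -0.6, -3.3]
gripper_width: 19.2
grasp_force: 59.5
```

Call:
drive_tool(plan=[[[1, 0, 0, -25, 0], [1, 0, 0, -25, 0], [1, 0, 0, -20, 0], [1, 0, 0, -12, 0], [1, 0, 0, -8, 0], [1, 0, 0, -8, 0], [1, 0, 0, -6, 0], [1, 0, 0, -4, 0], [1, 0, 0, -3, 0], [1, 0, 0, -2, 0], [1, 0, 0, -2, 0], [1, 0, 0, 0, 0], [1, 0, 0, 0, 0]]])

```text
clock: 25.42
position: [356.8, 307.3, 36.5]
ee_rot: [0.978, -0.211, 0.0, -0.0]
contact_force: [0.7, 0.3, -2.1]
gripper_width: 18.9
grasp_force: 59.3
```

Call:
drive_tool(plan=[[[1, 0, 0, -0.8, 0], [1, 0, 0, -0.7, 0], [1, 0, 0, 0, 0], [1, 0, 0, 0, 0], [0.2, 0, 0, 0, 0], [0.2, 0, 0, 0, 0], [0.2, 0, 0, 0, 0], [0.2, 0, 0, 0, 0], [0.2, 0, 0, 0, 0], [0.2, 0, 0, 0, 0], [0.2, 0, 0, 0, 0]]])

```text
clock: 26.33
position: [356.7, 307.1, 34.8]
ee_rot: [0.978, -0.211, -0.0, 0.0]
contact_force: [0.3, 0.4, -0.7]
gripper_width: 34.0
grasp_force: 0.0
```

Call:
drive_tool(plan=[[[0.2, 0, 0, 20, 0], [0.2, 0, 0, 35, 0], [0.2, 0, 0, 35, 0], [0.2, 0, 0, 35, 0], [0.2, 25, -30, 0, 0], [0.2, 25, -30, 0, 0], [0.2, 25, -30, 0, 0], [0.2, 25, -30, 0, 0], [0.2, 25, -30, 0, 0], [0.2, 25, -30, 0, 0], [0.2, 0, -30, 0, 0], [0.2, 0, -30, 0, 0], [0.2, 0, 0, 0, 0], [0.2, 0, 0, 0, 0], [0.2, 0, 0, 0, 0]]])

```text
clock: 27.58
position: [506.8, 67.2, 159.9]
ee_rot: [0.978, -0.211, 0.0, -0.0]
contact_force: [0.5, 0.3, -1.0]
gripper_width: 34.3
grasp_force: 0.0
```

Run:
```python
from meas import *
p,d=get_image("top"); cv2.imwrite("pics/t4.png",p[90:290,90:470,::-1].repeat(2,0).repeat(2,1))
X=cloud("top",d);z=X[...,2]
for k,(u,v) in B.items():
    M=np.zeros(d.shape,bool);M[v-26:v+27,u-26:u+27]=1
    a=X[M&(z>18)&(z<32)];b=X[M&(z>56)&(z<80)]
    if len(a) and len(b): print(k,"rim",rect(a),"knob",rect(b),b.mean(0))
```

```text
oblong_b rim c [ 625.9 -189.3] size [118.5  69. ] long-axis 18.1 knob c [ 626.2 -191. ] size [44.1 20.1] long-axis 17.4 [ 625.51930028 -190.5984486    63.21643067]
square_b rim c [ 433.8 -107. ] size [88.4 87.9] long-axis -63.0 knob c [ 434.5 -105.9] size [43.1 19.9] long-axis -64.8 [ 434.49882728 -105.98077924   63.21371919]
round_b rim c [ 511.1 -421.2] size [93.  92.6] long-axis 75.3 knob c [ 510.8 -419.8] size [24.2 22.8] long-axis -4.6 [ 510.95169909 -419.3684838    63.63630824]
```

View pics/t4.png

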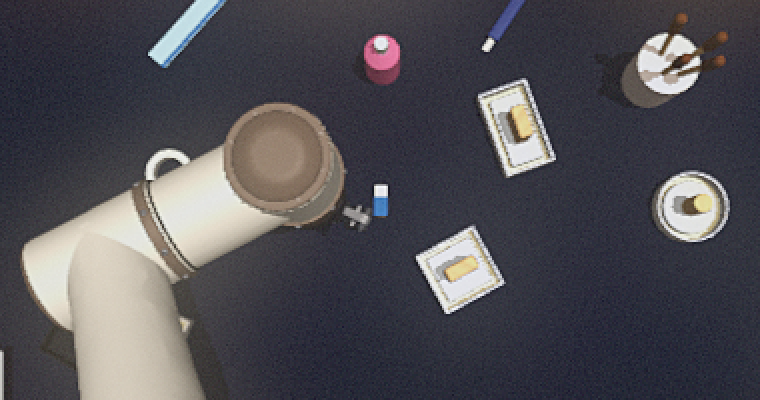

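The arm hides the small box at crop pixel (158,332), so I move the arm aside and check it.

Call:
drive_tool(plan=[[[0.2, 0, -30, 0, 0], [0.2, 0, -30, 0, 0], [0.2, 0, -30, 0, 0], [0.2, 0, -30, 0, 0], [0.2, 0, -30, 0, 0], [0.2, 0, -30, 0, 0], [0.2, 0, -30, 0, 0], [0.2, 0, -30, 0, 0], [0.2, 0, 0, 0, 0], [0.2, 0, 0, 0, 0], [0.2, 0, 0, 0, 0]]])

```text
clock: 28.55
position: [507.0, -171.9, 159.7]
ee_rot: [0.978, -0.21, -0.0, -0.0]
contact_force: [-0.4, 0.2, -0.1]
gripper_width: 34.4
grasp_force: 0.0
```

Run:
```python
from meas import *
p,d=get_image("top"); cv2.imwrite("pics/t5.png",p[90:290,90:470,::-1].repeat(2,0).repeat(2,1))
X=cloud("top",d);z=X[...,2]
for k,(u,v) in B.items():
    M=np.zeros(d.shape,bool);M[v-26:v+27,u-26:u+27]=1
    a=X[M&(z>18)&(z<32)];b=X[M&(z>56)&(z<80)]
    if len(a) and len(b): print(k,"rim",rect(a),"knob",rect(b),b.mean(0))
```

```text
oblong_b rim c [ 661.8 -178.1] size [67.8 43. ] long-axis -72.8 knob c [ 644.8 -186. ] size [16.5  5.6] long-axis -87.3 [ 644.339083   -187.11586598   63.71591823]
square_b rim c [ 433.6 -106.7] size [88.1 87.8] long-axis -62.9 knob c [ 434.5 -105.8] size [43.3 19.8] long-axis -64.8 [ 434.38293935 -105.91235348   63.55253824]
small_b rim c [356.6 306.6] size [67.2 65.9] long-axis 64.6 knob c [356.9 306.2] size [34.  19.7] long-axis -26.0 [357.09011102 305.29682543  62.75921335]
round_b rim c [ 511. -421.] size [92.9 91.9] long-axis -76.8 knob c [ 511.  -419.6] size [24.2 23.3] long-axis -39.8 [ 510.78933147 -418.94278872   63.38204281]
```

View pics/t5.png

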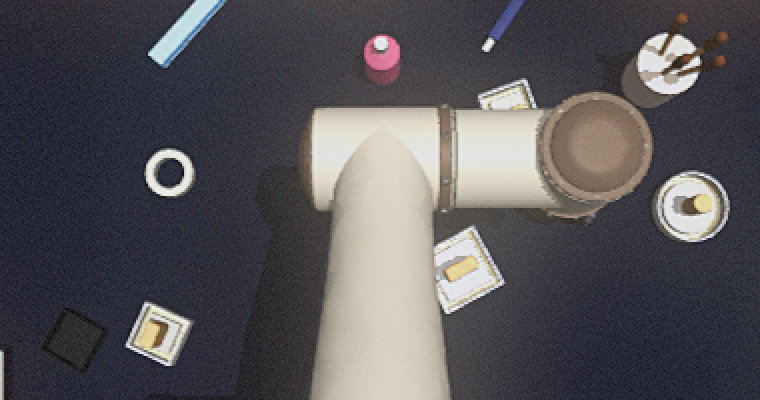

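The small weight sits centred in its box at crop pixel (158,333), and its handle top is at the expected height of about 63–65 mm. All four are in place, the boxes haven't moved, and the gripper is clear.

```bash
python3 -c "
from bench import *
print(job_done())"
```

```text
the job is handed in; nothing more can be done
None
```

All four weights were set gently into their matching boxes, each within about 2 mm of centre by the top camera, the boxes did not measurably move, the bottle and jar were left alone, and the job was handed in at about 29 s; no verdict was returned.

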